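Prop a sagging laundry shelf with a screw jack

TASK

The middle support of the pine shelf is gone and its board sags. Lay the loose brown packing block flat on the middle of the steel plate of the jack, lengthwise in under the board so that roughly a third of it or more is beneath the board, then wind the jack up by its black knob until the block just bears on the board: nipped lightly, so that it no longer slides about, but without heaving the shelf up. Let go, and leave the other things on the bench where they are.

Things in the scene. Friction and masses are not known exactly. Their poses are not given: they have to be found in the camera images.
- block: loose packing block of brown pine, 100 x 40 x 22 mm (its x, y, z), 60 g, flat on the bench to the left or right of the jack. Origin: centre of its underside; x along its length (either end may go in)
- shelf: pine bench shelf, fixed; its board is 12 mm thick, 170 mm deep, 0.96 m long, bins and a pail at its ends, clear from y -140 to 240 mm. Origin: on the bench below the middle of the board's front edge; x points in under the board, y along the edge. The board sags under an unknown load: its underside is 172 to 178.5 mm above the bench, to be felt. It gives 1 mm for about 8 N of upward push
- jack: steel scissor jack with a screw, base 150 x 150 mm, fixed to the bench below the board's front edge, knob towards the robot. Origin: centre of its base, on the bench; x points away from the robot, so the knob lies at -x
- plate_top (a point): centre of the upper face of the jack's level plate, 150 x 150 mm, 145 mm above the bench when the knob reads 0; axes as the jack's. The board's front edge crosses above it about 9 to 21 mm to the +x side of its centre (a little more or less away from the middle, as the jack stands up to 0.1 rad askew): the front half is open from above
- knob_centre (a point): centre of the black ribbed knob, a cylinder 44 mm in diameter, 28 mm long, its axis level along the jack's x; 73 mm above the bench, 145 mm to the -x side of the jack's origin, 56 mm clear of the plate, nothing above it. It rises half as much as the plate. Taken from above with a finger on its left and right, it is turned by tilting the gripper sideways about its axis, and regrasping
- knob (a joint): angle of the knob, rad (starts -0.2 to 0.6, limit 9.5). It grows, and the plate rises, turning clockwise as seen from the robot (right-handed about the jack's +x): 2.52 mm per rad (15.8 mm a turn). Friction about 0.095 N m, plus 0.0025 N m for each N that the plate carries; it stays where it is left and can be turned back
- soap_dish: white ceramic soap dish with a bar of soap, 120 x 85 x 31 mm, left or right of the jack, opposite the block; leave alone. Origin: centre of its underside
- peg_tub: orange tub of laundry pegs, 144 mm across, 120 mm high, far left or right; leave alone. Origin: centre of its underside
- jar: small glass jar with a white twist lid, 72 mm across, 90 mm high, far left or right, opposite the tub; leave alone. Origin: centre of its underside
- screwdriver: screwdriver with a red handle, 200 mm long, lying front right; leave alone. Origin: on its axis
- bracket: steel angle bracket waiting to be fitted, 120 mm long, 90 mm high, front left; leave alone. Origin: under the middle of its foot
- peg: wooden clothes peg, 75 mm long, front left; leave alone. Origin: under its middle
There are look-alikes about, which are no part of the job. There is more than one size of the block; the one meant has the size given above.

How it is judged:
On the way, in this order (a step that is already met when the one before it is completed fails the run):
1. the block lies flat on the jack's plate, reaching in under the board, and is let go (z of block in the frame of plate_top between -0.004 and 0.004 m and x of block in the frame of shelf above -0.024 m and angle between block's own z axis and vertical below 0.08 rad and angle between the x axis of block and the x axis of jack, either way round below 0.5 rad and contact force between the fingers and block below 0.1 N), for 0.2 s.
2. the block on the raised plate bears on the board (contact force between block and shelf above 1.5 N), for 0.2 s.
At the end, for the whole second after the job is handed in: The block lies flat on the plate (centre within 45 mm of the plate's centre along x and 60 mm along y, lengthwise to within 0.5 rad), its centre no more than 26 mm in front of the board's front edge, pressed against the board with 1.5 to 14 N, at rest and released (z of block in the frame of plate_top between -0.004 and 0.004 m and x of block in the frame of shelf above -0.026 m and x of block in the frame of plate_top between -0.045 and 0.045 m and y of block in the frame of plate_top between -0.06 and 0.06 m and angle between block's own z axis and vertical below 0.08 rad and angle between the x axis of block and the x axis of jack, either way round below 0.5 rad and contact force between block and shelf between 1.5 and 14 N and linear speed of block below 0.01 m/s); the robot touches nothing.
It fails at once if the shelf is heaved up: the block presses the board with more than 30 N (contact force between block and shelf above 30 N).
It fails at once if the soap dish, peg tub or jar is shoved more than 30 mm (distance of any of soap_dish, peg_tub, jar from where it was at the start of the episode above 0.03 m).
It fails at once if the soap dish, peg tub or jar is tipped (angle between any of soap_dish, peg_tub, jar's own z axis and vertical above 0.35 rad).
It fails at once if the screwdriver, bracket or loose peg is shoved more than 30 mm (distance of any of screwdriver, bracket, peg from where it was at the start of the episode above 0.03 m).
It also fails if it takes over 72 s, if anything falls off the work surface, if the arm or the gripper's body presses on something with over 40 N, if the wrist force passes 120 N, or if a joint passes its speed limit or range.

ROBOT

A 6-joint arm with a two-finger parallel gripper is mounted at the origin on the work surface. World frame = base frame: x ahead of the robot, y to its left, z up, the work surface at z = 0. Lengths are in m, angles in rad, forces in N, time in s.
With the tool pointing down it reaches from about 0.35 to 0.975 m from the base axis. Payload 4.9 kg.
Tool frame: the origin (TCP) lies midway between the tips of the shut fingers; the grasp point (between the pads) lies 19 mm behind it; x points along the fingers, z is the direction in which the jaws open and shut, and the axes are right-handed (so a half turn about x gives the same grasp; the last joint's range is limited). The gripper opens to 85 mm and grips with 20 to 120 N. Pads are 22 mm wide; open, the fingers measure 114 mm over their backs; the gripper's body (76 mm by 85 mm) begins 54 mm behind the grasp point. The pads swing forward as they close: fully open they stand 13 mm farther back than shut.
Start: joints at [-0.119, 0.053, 1.613, -0, 1.476, -0.119], TCP at [0.625, 0, 0.231] pointing down, gripper open.
Joint ranges: [-3.01, 3.01], [-1.01, 2.22], [0.06, 2.58], [-1.02, 4.17], [0.09, 2.62], [-3.14, 3.14]. Speed limits (rad/s): [2.57, 2.57, 3.14, 3.14, 3.14, 3.14].

INTERFACE

Orientations are given as a unit quaternion [w, x, y, z].
In Python, from plant import state, cams, workorder, nets gives the robot as it stands.
- The arm moves only by the tool play_rows, never from a script. Its argument "motion" is a list of rows, each a list of 3 entries, a list of its own where there are three numbers: the closure, from -1 (fully open) to 1 (shut), then the shift along the world's x, y, z in m, then the turn about the world's z in rad. A call has 1 to 5 rows; each row is the pose to reach, as a shift and turn from the pose commanded when the call began; what a row does not reach only later rows make up. A row lasts 1/10 s, in which the tool goes at most 50 mm and 8.59 degrees, less where a joint would pass 70% of its speed; a pose out of reach is approached as far as the arm can. A call with a gripper value outside its range is refused whole. The fingers move at their own pace and stop on an object; the grip force is fixed at half the most. Time passes only in rows, so rows that repeat a pose let the fingers close. It gives the time, the measured TCP pose, the force and the opening at its end, in the units of the state.
- state(): the state, without advancing time (a new reading comes with each control period).
- cams.grab_frame(name): name is "scene" or "side" or "wrist"; returns (picture, depth): 400x640x3 uint8, red, green, blue; 400x640 float32, m along the optical axis (not along the pixel's ray), 0 where there is no reading.
- cams.camera_info(name): a dict with "K" (3x3 intrinsics, pixels), "rvec" (rotation vector, rad) and "tvec" (3), from world to camera coordinates, as OpenCV has them. Camera axes: x right, y down, z forward; pixel columns grow to the right and rows downward; lengths in m; the calibration is good to about 2 mm. The wrist camera is an equidistant fisheye: a pixel r from the principal point sees the ray r / f radians off the axis. A picture is of the moment at which its call begins: read the wrist's pose just before it. camera_info takes no time and is no camera call; for the wrist camera it gives the pose at the moment of the call.
- workorder.job_done(): hands the job in, once; it reports no verdict.
Trained networks look in the newest picture that a camera, given by its name, has taken for a name from the list of things; names that differ only in an ending like _2 or _b are one class to them, and where a whole thing is asked for, a point or a joint stands for the part that bears it (a point fixed in the world has none). Each returns a list of dicts, best first, with "score" (0 to 1); they miss things now and then, are a little off and sometimes report something else, mostly with a low value. They report only what shows in the picture. A call takes as long as a camera call. They do not tell look-alikes from the thing itself.
- nets.recognise(camera, target): "at" ([x, y, z] in m, in world coordinates, good to about 4 mm: the middle of the surface that is visible of it).
- nets.landmark_of(camera, target): "at" ([x, y, z] in m, in world coordinates, good to about 4 mm: a listed point, or the origin of a listed thing).
The state is a dict: "time": time; "joint_pos": joint angles; "joint_vel": joint speeds; "joint_efforts": joint torques, N m; "tool_pos": TCP position; "tool_rot": TCP orientation; "contact_force": force on the tool from outside, world axes, zero at the start; "ft_torque": the same for the moment, N m; "gripper_width": opening from 0.0 (shut) to 1.0 (fully open).
Only numpy, scipy, OpenCV 4.12 (cv2) and the standard library are available. Lean on these libraries where they do the work, as an engineer would, in place of code of your own. Each camera call takes 0.05 s, during which the arm holds its last target.

## Working session

There is one attempt and no reset: what is moved stays moved. The work goes in short steps, Python scripts to look and compute and a tool call to move; the robot and the scene stay as the last step left them, time stands still between calls to the robot, and variables do not carry over. Pictures are saved under pics/ and viewed, and the job is handed in when it is done.

Besides the shell and the picture viewer there is one more tool, called after "Call:" as name(argument=value, ...) on one line, values as JSON. play_rows: Moves the arm, as the interface text tells. Its arguments: {"type":"object","properties":{"motion":{"type":"array","items":{"type":"array"}}},"required":["motion"]}

```bash
ls; mkdir -p pics; cat > h.py <<'E'
import numpy as np, cv2
from plant import state, cams, workorder, nets
def cam(n):
    i=cams.camera_info(n); K=np.array(i["K"]).reshape(3,3); R,_=cv2.Rodrigues(np.array(i["rvec"],float)); return K,R,np.array(i["tvec"],float).ravel()
def cloud(n,depth,info=None):
    K,R,t=info or cam(n)
    v,u=np.mgrid[0:depth.shape[0],0:depth.shape[1]].astype(float)
    if n=="wrist":
        a=(u-K[0,2])/K[0,0]; b=(v-K[1,2])/K[1,1]; r=np.hypot(a,b); s=np.where(r>1e-9,np.tan(np.minimum(r,1.5))/np.maximum(r,1e-9),1)
        x=a*s;y=b*s
    else: x=(u-K[0,2])/K[0,0]; y=(v-K[1,2])/K[1,1]
    P=np.stack([x*depth,y*depth,depth],-1)
    W=(P-t)@R
    W[depth<=0]=np.nan
    return W
def save(n,img): cv2.imwrite("pics/"+n+".png",img[:,:,::-1])
E
python3 - <<'E'
from h import *
print(state())
for n in ["scene","side","wrist"]:
    info=cam(n)
    p,d=cams.grab_frame(n); save(n+"0",p); np.savez("pics/"+n+"0.npz",p=p,d=d,K=info[0],R=info[1],t=info[2])
    print(n,info[0].tolist(),(-info[1].T@info[2]).round(3))
E
```

```text
pics
{'time': 0.0, 'joint_pos': array([-1.18995668e-01,  5.33190236e-02,  1.61430610e+00,  2.90342321e-05,
        1.47604311e+00, -1.19000508e-01]), 'joint_vel': array([-1.76760425e-03,  1.90134085e-05,  1.30543075e-04, -2.48644199e-04,
       -1.16773803e-03,  1.76796629e-04]), 'joint_efforts': array([ 2.70554956e-04, -3.93670499e+01, -3.70175600e+01, -1.62778279e-04,
        6.93513779e-03, -6.06393527e-06]), 'tool_pos': array([6.24361030e-01, 8.76556671e-05, 2.30079273e-01]), 'tool_rot': array([7.06378973e-01, 9.65346622e-05, 7.07833827e-01, 9.79937156e-05]), 'contact_force': array([-0.24488873,  0.00816053,  0.97639495]), 'ft_torque': array([ 0.04152012, -0.06913737, -0.00984703]), 'gripper_width': 0.9977536916418043}
scene [[453.3008609746231, 0.0, 320.9543094873482], [0.0, 453.3008609746231, 193.006665201163], [0.0, 0.0, 1.0]] [ 0.182 -1.015  1.216]
side [[478.07712398215835, 0.0, 318.2945956029525], [0.0, 478.07712398215835, 199.45608354246224], [0.0, 0.0, 1.0]] [-0.234  0.778  1.358]
wrist [[309.70691628693146, 0.0, 314.2653228337188], [0.0, 309.70691628693146, 198.46690497724424], [0.0, 0.0, 1.0]] [0.624 0.069 0.372]
```

View pics/scene0.png

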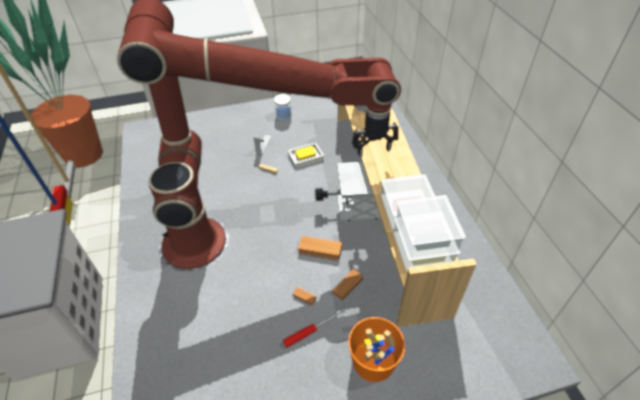

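View pics/side0.png

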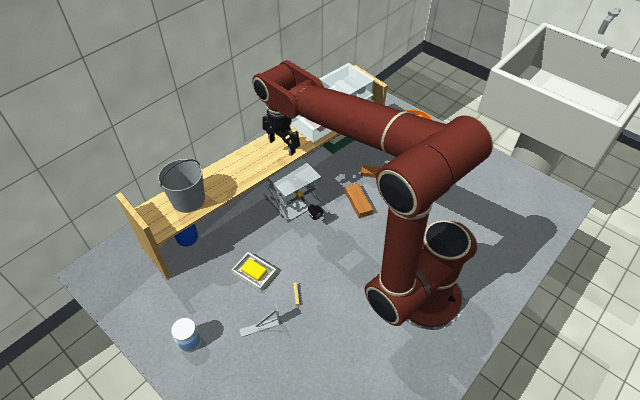

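View pics/wrist0.png

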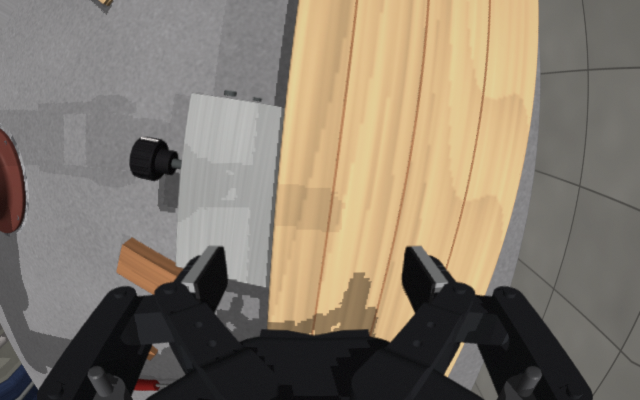

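```bash
python3 - <<'E'
from h import *
for n in ["scene","side"]:
    z=np.load(f"pics/{n}0.npz"); p=z["p"];d=z["d"]
    W=cloud(n,d,(z["K"],z["R"],z["t"]))
    hsv=cv2.cvtColor(p,cv2.COLOR_RGB2HSV)
    m=((hsv[...,0]<16)&(hsv[...,0]>6)&(hsv[...,1]>120)&(W[...,2]<0.06)&(W[...,2]>-0.01)).astype(np.uint8)
    k,l,s,c=cv2.connectedComponentsWithStats(m)
    for i in range(1,k):
        if s[i,4]<40: continue
        q=W[l==i]; top=q[q[:,2]>np.nanpercentile(q[:,2],95)-0.004]
        r=cv2.minAreaRect((top[:,:2]*1000).astype(np.float32))
        print(n,s[i].tolist(),"top z",np.median(top[:,2]).round(4),"rect",np.round(r[0],1),np.round(r[1],1),round(r[2],1),len(top))
    for t in ["block","jack","soap_dish","shelf"]:
        print(n,t,[(np.round(o["at"],3).tolist(),round(o["score"],2)) for o in nets.landmark_of(n,t)])
    for t in ["plate_top","knob_centre"]:
        print(n,t,[(np.round(o["at"],3).tolist(),round(o["score"],2)) for o in nets.landmark_of(n,t)])
print(state()["time"])
E
```

```text
scene [299, 237, 43, 22, 417] top z 0.03 rect [ 398.6 -157.3] [ 53.7 129.4] 61.9 177
scene [334, 270, 28, 29, 372] top z 0.0231 rect [ 444.9 -311.3] [99.6 36.4] 34.9 156
scene [294, 289, 21, 15, 169] top z 0.0159 rect [ 307.8 -311. ] [28.5 63.7] 48.8 88
scene [370, 317, 34, 22, 48] top z 0.0008 rect [ 525.4 -463.7] [16.7 96.5] 34.8 27
scene [351, 331, 48, 39, 673] top z 0.0561 rect [ 445.2 -540.8] [ 78.  126.3] 56.6 62
scene [380, 338, 9, 14, 42] top z 0.0318 rect [ 486.1 -525.8] [26.1  2.1] 83.1 5
scene [354, 365, 39, 17, 172] top z 0.0575 rect [ 414.2 -598.8] [20.8 92.9] 61.4 24
scene block [([0.308, -0.304, -0.004], 0.76), ([0.449, -0.304, 0.0], 0.71), ([0.4, -0.152, -0.001], 0.68)]
scene jack [([0.584, 0.002, -0.001], 0.73), ([0.448, -0.304, -0.001], 0.7)]
scene soap_dish [([0.466, 0.307, -0.0], 0.85)]
scene shelf [([0.444, -0.307, 0.002], 0.71)]
scene plate_top [([0.588, 0.004, 0.146], 0.75)]
scene knob_centre [([0.445, 0.035, 0.073], 0.63)]
side [361, 165, 20, 13, 178] top z 0.023 rect [ 454.8 -296. ] [65.6 40. ] 30.4 58
side [345, 184, 28, 34, 525] top z 0.0314 rect [ 393.4 -147.3] [ 52.7 129.8] 62.4 144
side block [([0.447, -0.304, -0.001], 0.62), ([0.401, -0.15, -0.001], 0.55)]
side jack [([0.588, 0.002, -0.004], 0.83)]
side soap_dish [([0.466, 0.309, -0.0], 0.71)]
side shelf []
side plate_top [([0.589, -0.001, 0.145], 0.63)]
side knob_centre [([0.447, 0.027, 0.075], 0.48)]
0.75
```

```bash
python3 - <<'E'
from h import *
z=np.load("pics/scene0.npz"); a=cv2.resize(z["p"][170:320,270:420],None,fx=4,fy=4,interpolation=cv2.INTER_CUBIC)
save("crop0",a)
E
```

```text
(no output)
```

View pics/crop0.png

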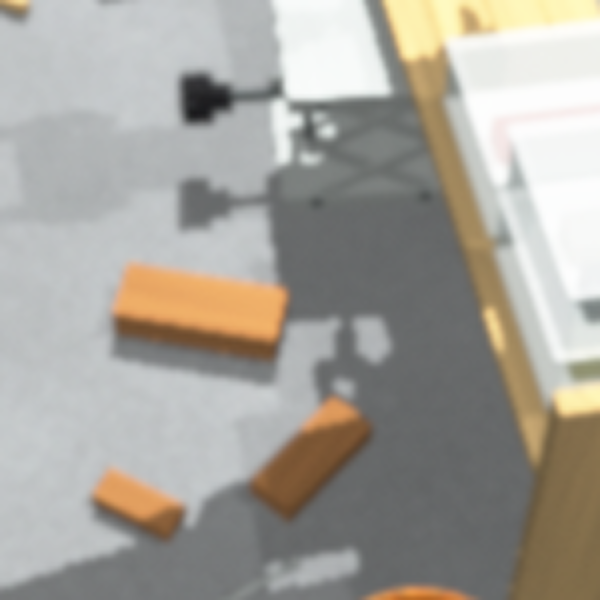

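```bash
python3 - <<'E'
from h import *
from scipy import ndimage as ni
for n in ["wrist","side","scene"]:
    z=np.load(f"pics/{n}0.npz"); p=z["p"];d=z["d"]
    W=cloud(n,d,(z["K"],z["R"],z["t"]))
    X,Y,Z=W[...,0],W[...,1],W[...,2]
    box=(X>0.48)&(X<0.68)&(Y>-.12)&(Y<.12)&(Z>.135)&(Z<.16)
    q=W[box]; print(n,"plate n",len(q),"z",np.nanmedian(q[:,2]).round(4),q[:,2].std().round(4), q[:,:2].min(0).round(3),q[:,:2].max(0).round(3))
    A=np.c_[q[:,:2]-[0.58,0],np.ones(len(q))]; print("  planefit",np.linalg.lstsq(A,q[:,2],rcond=None)[0].round(4))
    r=cv2.minAreaRect((q[:,:2]*1000).astype(np.float32)); print("  rect",r)
    # left edge of plate (min x as function of y)
    ys=np.arange(-.06,.07,.01); e=[]
    for y in ys:
        s=q[abs(q[:,1]-y)<.005]; e.append(np.percentile(s[:,0],1) if len(s)>10 else np.nan)
    e=np.array(e);g=~np.isnan(e)
    if g.sum()>3: print("  minx edge fit",np.polyfit(ys[g],e[g],1).round(4))
    b=W[(X>0.5)&(X<0.85)&(abs(Y)<.13)&(Z>.178)&(Z<.2)]
    print("  board n",len(b),"z",np.median(b[:,2]).round(4))
    ys=np.arange(-.12,.13,.01); e=[]
    for y in ys:
        s=b[abs(b[:,1]-y)<.005]; e.append(np.percentile(s[:,0],1) if len(s)>10 else np.nan)
    e=np.array(e);g=~np.isnan(e)
    if g.sum()>3: print("  board edge fit x=a*y+b",np.polyfit(ys[g],e[g],1).round(4), "z at edge",[np.median(b[(abs(b[:,1]-y)<.01)&(b[:,0]<.64)][:,2]).round(4) for y in (-.1,-.05,0,.05,.1)])
    k=W[(X>.41)&(X<.48)&(Y>-.03)&(Y<.09)&(Z>.055)&(Z<.11)]
    if len(k): print("  knob n",len(k),k.min(0).round(3),k.max(0).round(3),np.percentile(k[:,2],98).round(4)); t=k[k[:,2]>np.percentile(k[:,2],98)-.006]; print("  knob top mean",t.mean(0).round(4),t.min(0).round(3),t.max(0).round(3))
E
```

```text
wrist plate n 16252 z 0.1449 0.0008 [ 0.499 -0.076] [0.602 0.089]
  planefit [ 0.0009 -0.0008  0.1449]
  rect ((556.7772827148438, 9.003265380859375), (156.73855590820312, 86.89400482177734), 78.37847900390625)
  minx edge fit [0.201  0.5125]
  board n 67865 z 0.1868
  board edge fit x=a*y+b [-0.1294  0.6104] z at edge [np.float64(0.1866), np.float64(0.1868), np.float64(0.1868), np.float64(0.1868), np.float64(0.1868)]
  knob n 1644 [0.43  0.005 0.055] [0.48  0.053 0.096] 0.0949
  knob top mean [0.4474 0.0294 0.0926] [0.431 0.013 0.089] [0.462 0.045 0.096]
side plate n 1067 z 0.1442 0.003 [ 0.496 -0.081] [0.63 0.09]
  planefit [-0.0075 -0.0032  0.144 ]
  rect ((568.7049560546875, 5.20257568359375), (157.21156311035156, 118.32586669921875), 77.92964172363281)
  minx edge fit [0.2007 0.5093]
  board n 2229 z 0.1859
  board edge fit x=a*y+b [0.123  0.5946] z at edge [np.float64(0.1857), np.float64(0.1855), np.float64(0.1854), np.float64(0.1862), np.float64(0.1856)]
  knob n 165 [0.423 0.007 0.057] [0.479 0.053 0.098] 0.0966
  knob top mean [0.4427 0.0309 0.0934] [0.428 0.016 0.091] [0.457 0.044 0.098]
scene plate n 932 z 0.1442 0.0026 [ 0.498 -0.083] [0.613 0.085]
  planefit [-0.0038  0.0031  0.1441]
  rect ((562.1300659179688, 2.1903152465820312), (157.7618865966797, 99.9393081665039), 78.52580261230469)
  minx edge fit [0.2036 0.5121]
  board n 1976 z 0.1862
  board edge fit x=a*y+b [0.246  0.6041] z at edge [np.float64(0.1869), np.float64(0.1862), np.float64(0.1862), np.float64(0.1861), np.float64(0.1871)]
  knob n 148 [0.428 0.    0.058] [0.479 0.043 0.097] 0.0959
  knob top mean [0.4451 0.0219 0.0927] [0.429 0.003 0.09 ] [0.46  0.038 0.097]
```

```bash
python3 - <<'E'
from h import *
z=np.load("pics/wrist0.npz"); d=z["d"]
W=cloud("wrist",d,(z["K"],z["R"],z["t"])); X,Y,Z=W[...,0],W[...,1],W[...,2]
b=W[(abs(Z-.1868)<.003)&(Y>-.05)&(Y<.2)&(X>.5)&(X<.75)]
ys=np.arange(-.04,.2,.01); e=np.array([b[abs(b[:,1]-y)<.004][:,0].min() for y in ys]); print(e.round(4)); print(np.polyfit(ys,e,1))
q=W[(abs(Z-.145)<.004)&(X>.48)&(X<.65)&(abs(Y)<.12)]
ys=np.arange(-.06,.06,.01); e=np.array([q[abs(q[:,1]-y)<.004][:,0].min() for y in ys]); print(e.round(4)); print(np.polyfit(ys,e,1))
xs=np.arange(.53,.59,.01); print([(q[abs(q[:,0]-x)<.004][:,1].min().round(4),q[abs(q[:,0]-x)<.004][:,1].max().round(4)) for x in xs])
E
```

```text
Traceback (most recent call last):
ValueError: zero-size array to reduction operation minimum which has no identity
```

```bash
python3 - <<'E'
from h import *
z=np.load("pics/wrist0.npz"); d=z["d"]
W=cloud("wrist",d,(z["K"],z["R"],z["t"])); X,Y,Z=W[...,0],W[...,1],W[...,2]
b=W[(abs(Z-.1868)<.003)&(X>.5)&(X<.75)]
print(b.min(0),b.max(0))
def mn(a,y): 
    s=a[abs(a[:,1]-y)<.004]; return s[:,0].min() if len(s)>5 else np.nan
ys=np.arange(-.06,.2,.01); e=np.array([mn(b,y) for y in ys]); print(e.round(4)); g=(~np.isnan(e))&(ys>-.02);print(np.polyfit(ys[g],e[g],1))
q=W[(abs(Z-.145)<.004)&(X>.48)&(X<.65)&(abs(Y)<.12)]
ys=np.arange(-.06,.06,.01); e=np.array([mn(q,y) for y in ys]); print(e.round(4)); print(np.polyfit(ys,e,1))
xs=np.arange(.53,.59,.01); print([(q[abs(q[:,0]-x)<.004][:,1].min().round(4),q[abs(q[:,0]-x)<.004][:,1].max().round(4)) for x in xs])
E
```

```text
[ 0.58756482 -0.15742416  0.18386391] [0.74999671 0.15681899 0.18972461]
[0.5908 0.5918 0.5929 0.5935 0.5947 0.5958 0.597  0.5979 0.6004 0.6013
 0.6022 0.6035 0.6044 0.6051 0.607  0.6082 0.6088 0.6106 0.6117 0.6129
 0.6141 0.6953    nan    nan    nan    nan]
[0.26079548 0.59254557]
[0.499  0.5007 0.5022 0.5045 0.5075 0.5097 0.5113 0.5121 0.5152 0.5172
 0.5188 0.5217]
[0.20491778 0.51101438]
[(np.float64(-0.0452), np.float64(0.0876)), (np.float64(-0.0366), np.float64(0.0863)), (np.float64(-0.0691), np.float64(0.0842)), (np.float64(-0.0716), np.float64(0.0827)), (np.float64(-0.074), np.float64(0.0799)), (np.float64(-0.0756), np.float64(0.0786))]
```

Call:
play_rows(motion=[[-1,[-0.05,0,0.02],-0.14],[-1,[-0.095,-0.02,0.02],-0.28],[-1,[-0.13,-0.055,0.02],-0.42],[-1,[-0.15,-0.1,0.02],-0.56],[-1,[-0.165,-0.145,0.02],-0.7]])

```text
time: 1.25
tool_pos: [0.4586, -0.1457, 0.2518]
tool_rot: [0.664, 0.244, 0.663, -0.244]
contact_force: [1.4, -0.1, 0.1]
gripper_width: 1.0
```

Call:
play_rows(motion=[[-1,[-0.01,-0.045,0],-0.14],[-1,[-0.02,-0.09,-0.01],-0.28],[-1,[-0.035,-0.135,-0.02],-0.3],[-1,[-0.035,-0.17,-0.03],-0.3],[-1,[-0.035,-0.17,-0.04],-0.3]])

```text
time: 1.75
tool_pos: [0.4241, -0.3185, 0.2111]
tool_rot: [0.62, 0.34, 0.619, -0.341]
contact_force: [-0.2, -0.0, 0.1]
gripper_width: 1.002
```

```bash
cat >> h.py <<'E'
def brown(W,p,zmax=.06):
    hsv=cv2.cvtColor(p,cv2.COLOR_RGB2HSV)
    m=((hsv[...,0]<17)&(hsv[...,0]>5)&(hsv[...,1]>90)&(W[...,2]<zmax)&(W[...,2]>-0.01)).astype(np.uint8)
    return cv2.connectedComponentsWithStats(m)
E
python3 - <<'E'
from h import *
s=state(); print(s["time"],s["tool_pos"].round(4),s["tool_rot"].round(4),s["joint_pos"].round(2),s["contact_force"].round(2))
info=cam("wrist"); p,d=cams.grab_frame("wrist"); save("w1",p); np.savez("pics/w1.npz",p=p,d=d,K=info[0],R=info[1],t=info[2])
W=cloud("wrist",d,info)
k,l,st,c=brown(W,p)
for i in range(1,k):
    if st[i,4]<200: continue
    q=W[l==i]; top=q[q[:,2]>np.nanpercentile(q[:,2],90)-0.003]
    r=cv2.minAreaRect((top[:,:2]*1000).astype(np.float32))
    print(st[i].tolist(),np.median(top[:,2]).round(4),np.round(r[0],1),np.round(r[1],1),round(r[2],1),len(top))
E
```

```text
1.75 [ 0.4241 -0.3185  0.2111] [ 0.62    0.3402  0.6195 -0.3409] [-0.78 -0.16  1.85 -0.    1.45  0.22] [-0.18 -0.03  0.1 ]
[125, 66, 115, 103, 5427] 0.0294 [ 398.7 -151.5] [ 54.4 134.4] 62.2 4975
[296, 108, 37, 91, 3299] 0.0217 [ 444.7 -305.7] [99.3 39. ] 32.8 3279
[426, 213, 75, 47, 1267] 0.0558 [ 467.6 -498.5] [18.1 86.1] 62.3 206
[227, 231, 57, 32, 1257] 0.0146 [ 308.3 -306.2] [27.7 68.2] 44.9 1088
[476, 242, 43, 36, 548] 0.0508 [ 460.4 -568.3] [11.4 80.3] 1.8 66
```

View pics/w1.png

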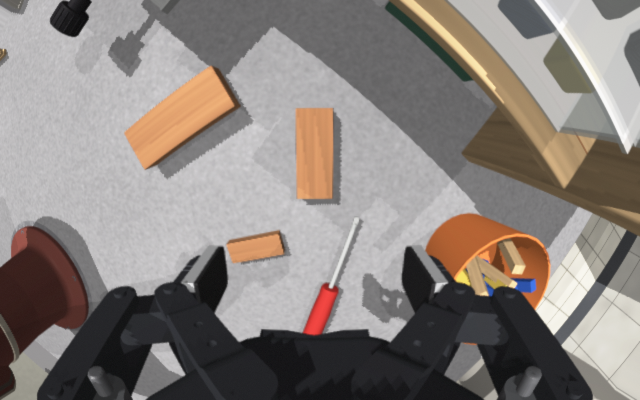

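```bash
python3 - <<'E'
from h import *
z=np.load("pics/w1.npz"); W=cloud("wrist",z["d"],(z["K"],z["R"],z["t"]))
for u,v in [(357,220),(345,255),(333,287),(325,300),(314,331),(314,110),(315,196)]: 
    print(u,v,W[v,u].round(4))
t=np.array([.4241,-.3185]);j=np.array([np.cos(-1.0),np.sin(-1.0)]);b=np.array([-j[1],j[0]])
for u,v in [(357,220),(345,255),(333,287),(325,300)]:
    r=W[v,u,:2]-t; print("jaw",(r@j).round(4),"along block",(r@b).round(4))
E
```

```text
357 220 [ 0.4055 -0.3901  0.0138]
345 255 [ 0.3604 -0.4037  0.0141]
333 287 [ 0.3145 -0.4168  0.0144]
325 300 [nan nan nan]
314 331 [ 0.247  -0.4309  0.0258]
314 110 [ 0.4845 -0.2802  0.0215]
315 196 [ 0.4055 -0.3316  0.0218]
jaw 0.0501 along block -0.0543
jaw 0.0373 along block -0.0996
jaw 0.0235 along block -0.1454
jaw nan along block nan
```

Call:
play_rows(motion=[[-1,[0,-0.001,-0.05],0],[-1,[0,-0.001,-0.1],0],[-1,[0,-0.001,-0.145],0],[-1,[0,-0.001,-0.18],0],[-1,[0,-0.001,-0.198],0]])

```text
time: 2.3
tool_pos: [0.4234, -0.3126, 0.0096]
tool_rot: [0.619, 0.339, 0.623, -0.338]
contact_force: [-0.3, 0.4, 0.7]
gripper_width: 1.001
```

Call:
play_rows(motion=[[-1,[0,0,-0.009],0],[0.1,[0,0,-0.009],0],[0.6,[0,0,-0.009],0],[0.6,[0,0,-0.009],0],[0.6,[0,0,-0.009],0]])

```text
time: 2.8
tool_pos: [0.4264, -0.3173, 0.0066]
tool_rot: [0.622, 0.339, 0.619, -0.339]
contact_force: [0.2, -0.1, -0.3]
gripper_width: 0.453
```

Call:
play_rows(motion=[[0.7,[0,0,0],0],[0.7,[0,0,0.005],0],[0.7,[0,0,0.02],0],[0.7,[0,0,0.05],0],[0.7,[0,0,0.09],0]])

```text
time: 3.3
tool_pos: [0.4235, -0.3146, 0.0938]
tool_rot: [0.619, 0.339, 0.622, -0.339]
contact_force: [0.3, -0.5, -0.9]
gripper_width: 0.45
```

```bash
python3 - <<'E'
from h import *
s=state(); print(s["time"],s["tool_pos"].round(4),s["gripper_width"],s["contact_force"].round(2))
info=cam("wrist"); p,d=cams.grab_frame("wrist"); save("w2",p); np.savez("pics/w2.npz",p=p,d=d,K=info[0],R=info[1],t=info[2])
E
```

```text
3.3 [ 0.4235 -0.3146  0.0938] 0.45019897723690555 [ 0.25 -0.51 -0.89]
```

View pics/w2.png

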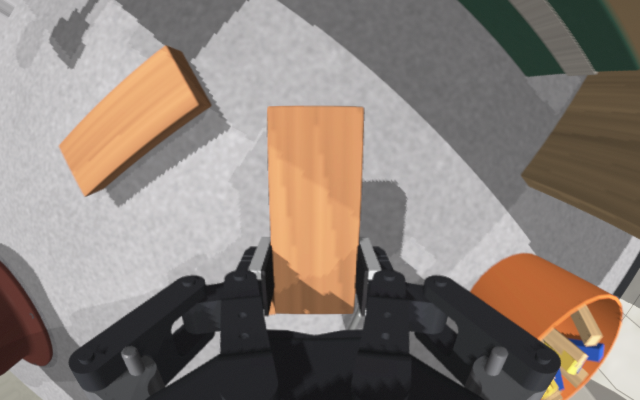

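```bash
python3 - <<'E'
from h import *
z=np.load("pics/w2.npz"); p=z["p"]; W=cloud("wrist",z["d"],(z["K"],z["R"],z["t"]))
q=W[108:235,275:355].reshape(-1,3); q=q[q[:,2]>.08]; print(np.median(q[:,2]),len(q))
A=np.c_[q[:,:2]-q[:,:2].mean(0),np.ones(len(q))]; f=np.linalg.lstsq(A,q[:,2],rcond=None)[0]; print(f.round(4),(q[:,2]-A@f).std())
m=(W[...,2]>.08)&(W[...,2]<.13)
hsv=cv2.cvtColor(p,cv2.COLOR_RGB2HSV); m&=(hsv[...,0]<17)&(hsv[...,0]>5)&(hsv[...,1]>90)
a=W[m]; t=np.array([.4235,-.3146])
print(cv2.minAreaRect((a[:,:2]*1000).astype(np.float32)))
th=.572; L=np.array([np.cos(th),np.sin(th)]);S=np.array([-L[1],L[0]])
r=a[:,:2]-t; print("along",(r@L).min(),(r@L).max(),"across",(r@S).min(),(r@S).max())
E
```

```text
0.10889637395483218 10126
[-0.007   0.0056  0.1089] 0.0006126074577987284
((313.1074523925781, -270.9621887207031), (280.0794372558594, 736.254638671875), 38.955806732177734)
along -0.23528837073952638 0.10967324162670576 across -0.2781549100450679 0.44873750591238765
```

Call:
play_rows(motion=[[0.7,[0,0.005,0.048],-0.08],[0.7,[0,0.03,0.085],-0.22],[0.7,[0.005,0.072,0.098],-0.36],[0.7,[0.015,0.12,0.098],-0.5],[0.7,[0.025,0.168,0.098],-0.64]])

```text
time: 3.85
tool_pos: [0.4491, -0.1541, 0.1943]
tool_rot: [0.486, 0.515, 0.484, -0.514]
contact_force: [1.1, 0.3, -1.2]
gripper_width: 0.449
```

Call:
play_rows(motion=[[0.7,[0.01,0.046,0],-0.1],[0.7,[0.025,0.09,0],-0.182],[0.7,[0.035,0.13,0],-0.182],[0.7,[0.043,0.156,0],-0.182],[0.7,[0.045,0.164,0],-0.182]])

```text
time: 4.35
tool_pos: [0.4939, 0.011, 0.193]
tool_rot: [0.439, 0.555, 0.439, -0.554]
contact_force: [0.3, -0.1, -0.4]
gripper_width: 0.454
```

Call:
play_rows(motion=[[0.7,[0.005,0,-0.015],0],[0.7,[0.005,0,-0.03],0],[0.7,[0.005,0,-0.036],0],[0.7,[0.005,0,-0.036],0]])

```text
time: 4.75
tool_pos: [0.4971, 0.0078, 0.1537]
tool_rot: [-0.436, -0.554, -0.439, 0.557]
contact_force: [-0.5, 0.4, -0.4]
gripper_width: 0.453
```

```bash
python3 - <<'E'
from h import *
s=state(); print(s["time"],s["tool_pos"].round(4),s["tool_rot"].round(4),s["gripper_width"],s["contact_force"].round(2),s["joint_pos"].round(2))
info=cam("wrist"); p,d=cams.grab_frame("wrist"); save("w3",p); np.savez("pics/w3.npz",p=p,d=d,K=info[0],R=info[1],t=info[2])
W=cloud("wrist",d,info)
E
```

```text
4.75 [0.4971 0.0078 0.1537] [-0.4365 -0.5542 -0.4387  0.5566] 0.4529538105664971 [-0.46  0.44 -0.38] [-0.13 -0.2   1.98 -0.    1.36  1.67]
```

View pics/w3.png

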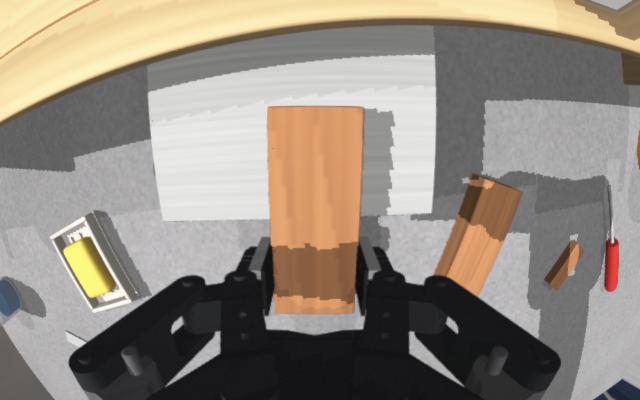

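Call:
play_rows(motion=[[0.7,[0.01,0,0],0],[0.7,[0.025,-0.001,0],0],[0.7,[0.04,-0.002,0],0],[0.7,[0.05,-0.002,0],0]])

```text
time: 5.2
tool_pos: [0.5506, 0.0062, 0.1572]
tool_rot: [0.438, 0.556, 0.437, -0.555]
contact_force: [0.0, -0.2, -0.2]
gripper_width: 0.45
```

Call:
play_rows(motion=[[0.7,[0.01,-0.001,0],0],[0.7,[0.018,-0.002,0],0],[0.7,[0.02,-0.002,0],0],[0.7,[0.02,-0.002,0],0]])

```text
time: 5.6
tool_pos: [0.5688, 0.0047, 0.1563]
tool_rot: [-0.438, -0.555, -0.438, 0.555]
contact_force: [0.0, 0.5, -0.1]
gripper_width: 0.449
```

```bash
python3 - <<'E'
from h import *
s=state(); print(s["time"],s["tool_pos"].round(4),s["tool_rot"].round(4),s["gripper_width"],s["contact_force"].round(2),s["joint_pos"].round(2))
E
```

```text
5.6 [0.5688 0.0047 0.1563] [-0.438  -0.5549 -0.4382  0.5551] 0.44947802967636613 [ 0.01  0.48 -0.06] [-0.12 -0.02  1.82 -0.    1.35  1.68]
```

Inserted with no contact. Lower until it touches the plate.

Call:
play_rows(motion=[[0.7,[0,0,-0.002],0],[0.7,[0,0,-0.004],0],[0.7,[0,0,-0.004],0]])

```text
time: 5.9
tool_pos: [0.5683, 0.0048, 0.152]
tool_rot: [-0.438, -0.555, -0.438, 0.555]
contact_force: [-0.5, -0.3, -1.2]
gripper_width: 0.451
```

Call:
play_rows(motion=[[0.7,[0,0,-0.001],0],[0.7,[0,0,-0.001],0]])

```text
time: 6.1
tool_pos: [0.5688, 0.0047, 0.1518]
tool_rot: [0.438, 0.555, 0.438, -0.555]
contact_force: [-1.1, 0.1, 2.0]
gripper_width: 0.45
```

Call:
play_rows(motion=[[-0.3,[0,0,0],0],[-0.6,[0,0,0],0],[-0.6,[0,0,0],0],[-0.6,[0,0,0.02],0],[-0.6,[-0.01,0,0.06],0]])

```text
time: 6.6
tool_pos: [0.5567, 0.0049, 0.2077]
tool_rot: [-0.436, -0.553, -0.44, 0.557]
contact_force: [0.4, 0.1, -0.6]
gripper_width: 0.802
```

```bash
python3 - <<'E'
from h import *
s=state(); print(s["time"],s["tool_pos"].round(4),s["gripper_width"],s["contact_force"].round(2),s["joint_pos"].round(2))
for n in ["wrist","side"]:
    info=cam(n); p,d=cams.grab_frame(n); save(n+"4",p); np.savez(f"pics/{n}4.npz",p=p,d=d,K=info[0],R=info[1],t=info[2])
E
```

```text
6.6 [0.5567 0.0049 0.2077] 0.8015491311746138 [ 0.43  0.08 -0.64] [-0.12 -0.09  1.79  0.    1.45  1.68]
```

View pics/wrist4.png

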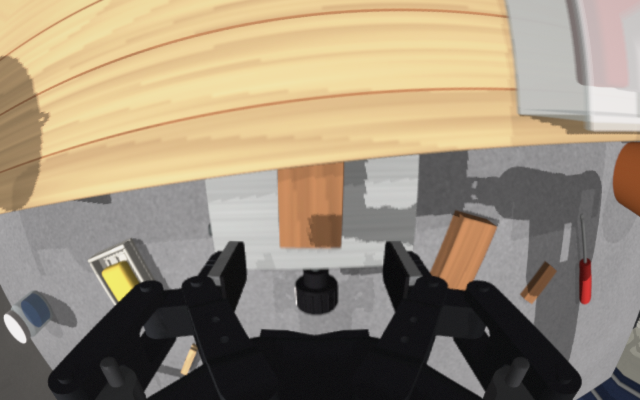

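View pics/side4.png

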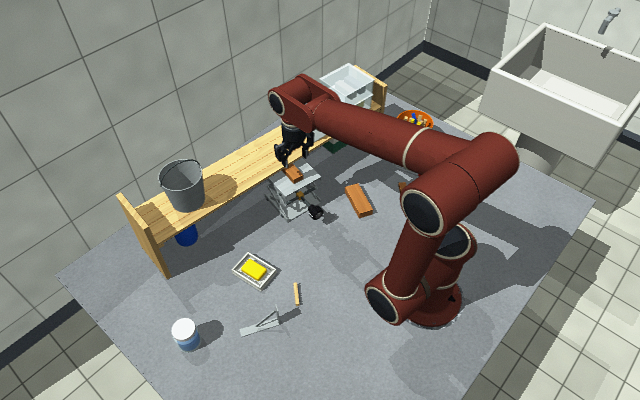

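Call:
play_rows(motion=[[-1,[-0.045,0.01,0.01],-0.02],[-1,[-0.085,0.019,0],-0.02],[-1,[-0.106,0.024,-0.03],-0.02],[-1,[-0.106,0.025,-0.06],-0.02],[-1,[-0.106,0.025,-0.09],-0.02]])

```text
time: 7.2
tool_pos: [0.4523, 0.0299, 0.1204]
tool_rot: [0.433, 0.56, 0.432, -0.559]
contact_force: [-0.7, -0.3, -0.9]
gripper_width: 0.999
```

```bash
cat >> h.py <<'E'
def show(name,ns=("wrist",)):
    s=state(); print(s["time"],s["tool_pos"].round(4),s["gripper_width"],s["contact_force"].round(2),s["ft_torque"].round(3))
    for n in ns:
        info=cam(n); p,d=cams.grab_frame(n); save(n+name,p); np.savez(f"pics/{n}{name}.npz",p=p,d=d,K=info[0],R=info[1],t=info[2])
def load(f,n):
    z=np.load(f"pics/{f}.npz"); return z["p"],z["d"],cloud(n,z["d"],(z["K"],z["R"],z["t"]))
E
python3 - <<'E'
from h import *
show("5",("wrist","side"))
p,d,W=load("wrist5","wrist")
k=W[(W[...,0]>.41)&(W[...,0]<.48)&(W[...,1]>0)&(W[...,1]<.06)&(W[...,2]>.085)&(W[...,2]<.1)]; print(len(k),k.mean(0),k.min(0),k.max(0))
E
```

```text
7.2 [0.4523 0.0299 0.1204] 0.9987594117642277 [-0.75 -0.3  -0.9 ] [-0.01   0.004 -0.046]
2843 [0.44883806 0.02789991 0.09076711] [0.42900992 0.00830408 0.08500096] [0.47566327 0.04933855 0.09645061]
```

View pics/wrist5.png

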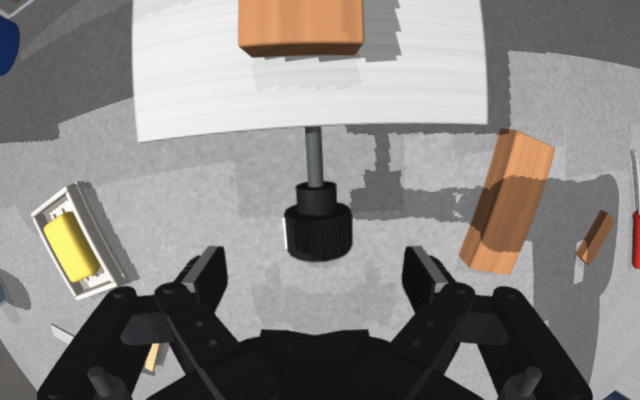

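View pics/side5.png

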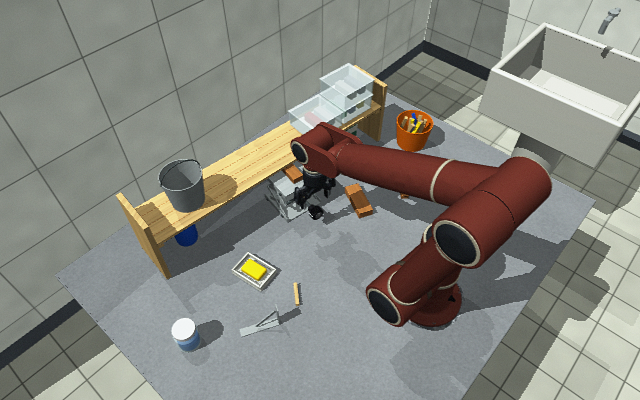

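Call:
play_rows(motion=[[-1,[-0.006,0,-0.035],0],[-1,[-0.006,0,-0.062],0],[-1,[-0.004,0.01,-0.062],0],[-1,[-0.003,0.017,-0.062],0],[-1,[-0.003,0.017,-0.062],0]])

```text
time: 7.8
tool_pos: [0.4519, 0.0475, 0.0619]
tool_rot: [0.434, 0.56, 0.432, -0.558]
contact_force: [-0.1, -0.8, 0.2]
gripper_width: 0.996
```

Call:
play_rows(motion=[[-1,[0,0.002,0],0],[-1,[0.001,0.004,0],0],[-1,[0.001,0.004,0],0]])

```text
time: 8.1
tool_pos: [0.4515, 0.0503, 0.0604]
tool_rot: [0.433, 0.559, 0.432, -0.559]
contact_force: [-0.1, -1.8, 2.4]
gripper_width: 0.996
```

Call:
play_rows(motion=[[-1,[0,0.003,0],0],[-1,[0,0.003,0],0]])

```text
time: 8.3
tool_pos: [0.4515, 0.0524, 0.0601]
tool_rot: [-0.434, -0.559, -0.431, 0.56]
contact_force: [0.0, -7.2, 3.2]
gripper_width: 1.003
```

Call:
play_rows(motion=[[-1,[0,0.002,0],0],[-1,[0,0.002,-0.003],0],[-1,[0,0.002,-0.006],0],[-1,[0,0.002,-0.009],0],[-1,[0,0.002,-0.012],0]])

```text
time: 8.8
tool_pos: [0.4517, 0.0534, 0.0485]
tool_rot: [-0.435, -0.558, -0.431, 0.56]
contact_force: [-1.6, -10.7, 5.7]
gripper_width: 1.0
```

```bash
python3 - <<'E'
from h import *
show("6",("wrist",))
E
```

```text
8.8 [0.4517 0.0534 0.0485] 0.9998183510196144 [ -1.6  -10.72   5.7 ] [-1.837  0.346  0.112]
```

View pics/wrist6.png

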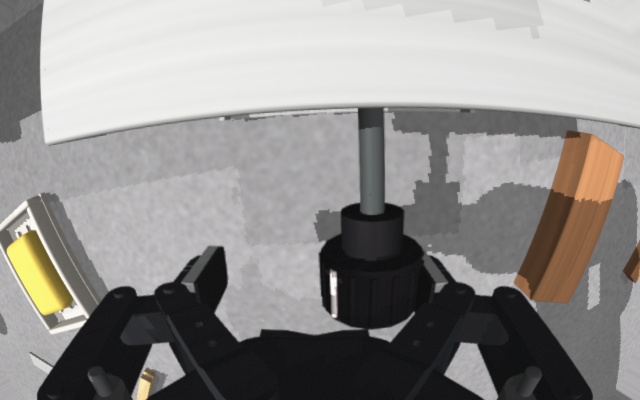

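Call:
play_rows(motion=[[-1,[0,0,-0.003],0],[-1,[0,0,-0.006],0],[-1,[0,0,-0.009],0],[-1,[0,0,-0.012],0],[-1,[0,0,-0.014],0]])

```text
time: 9.35
tool_pos: [0.452, 0.0534, 0.0346]
tool_rot: [-0.435, -0.559, -0.431, 0.56]
contact_force: [-0.9, -11.2, 5.4]
gripper_width: 1.001
```

```bash
python3 - <<'E'
from h import *
show("7",("wrist",))
E
```

```text
9.35 [0.452  0.0534 0.0346] 1.0009814312348084 [ -0.94 -11.23   5.36] [-1.759  0.263  0.067]
```

View pics/wrist7.png

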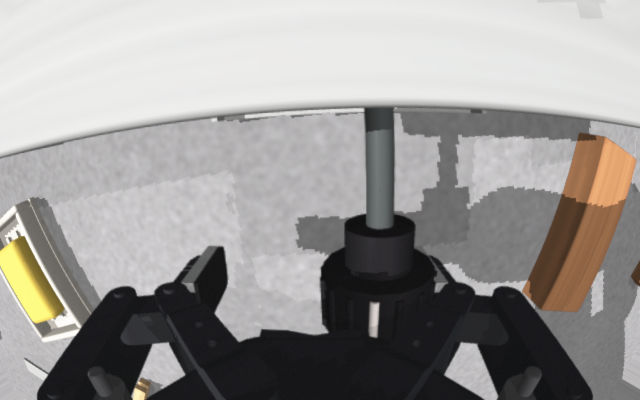

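Call:
play_rows(motion=[[-1,[-0.001,-0.008,0],0],[-1,[-0.001,-0.008,0.015],0],[-1,[-0.001,-0.008,0.028],0],[-1,[0,0,0.028],0],[-1,[0,0,0.028],0]])

```text
time: 9.9
tool_pos: [0.4515, 0.0541, 0.0622]
tool_rot: [-0.435, -0.558, -0.431, 0.56]
contact_force: [-0.9, -11.4, 2.8]
gripper_width: 1.002
```

Call:
play_rows(motion=[[-1,[0,0,-0.005],0],[-1,[0,0,-0.011],0],[-1,[0,0,-0.017],0],[-1,[0,0,-0.023],0],[-1,[0,0,-0.028],0]])

```text
time: 10.4
tool_pos: [0.4522, 0.0536, 0.0344]
tool_rot: [-0.435, -0.558, -0.431, 0.56]
contact_force: [-0.4, -11.3, 7.0]
gripper_width: 0.998
```

```bash
python3 - <<'E'
from h import *
show("8",("wrist","side"))
for f in ["side4","side5","side8"]:
    p,d,W=load(f,"side")
    v=cv2.resize(p[150:230,250:350],None,fx=6,fy=6); save("c"+f,v)
E
```

```text
10.4 [0.4522 0.0536 0.0344] 0.9979200023148758 [ -0.36 -11.33   7.04] [-1.921  0.245  0.112]
```

View pics/wrist8.png

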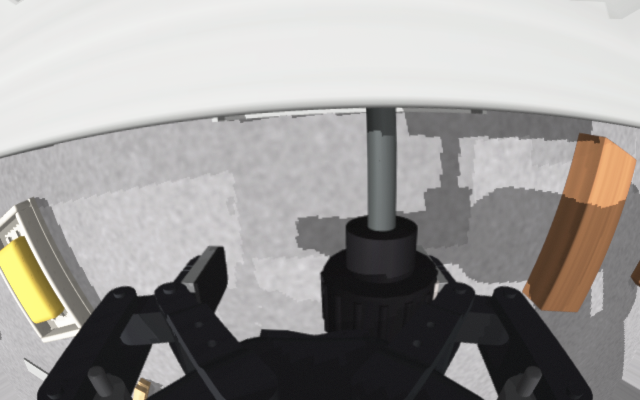

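View pics/cside8.png

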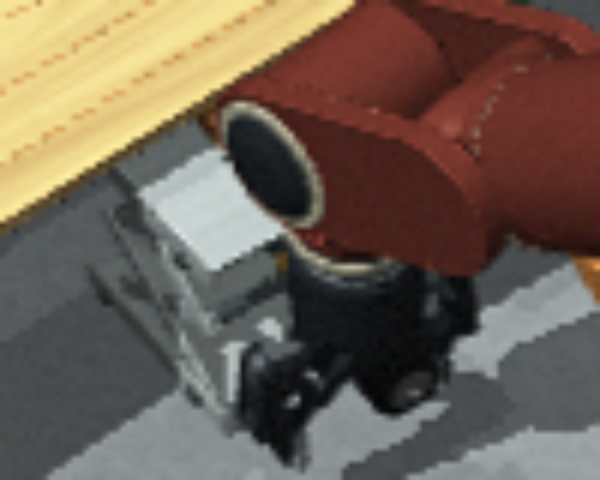

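```bash
python3 - <<'E'
from h import *
for f in ["wrist0","wrist4","wrist5","wrist6","wrist7","wrist8"]:
    p,d,W=load(f,"wrist"); X,Y,Z=W[...,0],W[...,1],W[...,2]
    q=W[(X>.525)&(X<.56)&(abs(Y)<.06)&(Z>.13)&(Z<.16)]
    b=W[(X>.55)&(X<.59)&(Y>-.015)&(Y<.015)&(Z>.160)&(Z<.18)]
    bd=W[(X>.61)&(X<.66)&(abs(Y)<.1)&(Z>.18)&(Z<.2)]
    print(f,len(q),np.median(q[:,2]).round(4) if len(q) else 0,len(b),np.median(b[:,2]).round(4) if len(b) else 0,len(bd),np.median(bd[:,2]).round(5) if len(bd) else 0)
for f in ["side0","side4","side5","side8"]:
    p,d,W=load(f,"side"); X,Y,Z=W[...,0],W[...,1],W[...,2]
    q=W[(X>.525)&(X<.59)&(abs(Y)<.09)&(Z>.135)&(Z<.16)]
    bd=W[(X>.62)&(X<.75)&(Y>.02)&(Y<.2)&(Z>.175)&(Z<.2)]
    print(f,len(q),q[:,2].mean().round(4),len(bd),bd[:,2].mean().round(5),(bd[:,2].std()/len(bd)**.5).round(5))
E
```

```text
wrist0 5201 0.1449 0 0 20956 0.18678
wrist4 5041 0.1449 2953 0.1669 31278 0.18679
wrist5 19421 0.145 989 0.1669 0 0
wrist6 0 0 0 0 0 0
wrist7 0 0 0 0 0 0
wrist8 0 0 0 0 0 0
side0 632 0.1441 1506 0.18612 7e-05
side4 532 0.1447 1506 0.18613 7e-05
side5 371 0.1454 1505 0.18607 7e-05
side8 265 0.1492 1500 0.18602 7e-05
```

Call:
play_rows(motion=[[-1,[-0.001,-0.01,0],0],[-1,[-0.003,-0.02,0.045],0],[-1,[0.02,-0.025,0.09],0],[-1,[0.05,-0.03,0.13],0],[-1,[0.09,-0.035,0.165],0]])

```text
time: 11.0
tool_pos: [0.5385, 0.0217, 0.1979]
tool_rot: [0.433, 0.56, 0.432, -0.558]
contact_force: [0.8, 0.5, 1.4]
gripper_width: 1.0
```

```bash
cat >> h.py <<'E'
def heights(f):
    p,d,W=load(f,"wrist"); X,Y,Z=W[...,0],W[...,1],W[...,2]
    q=W[(X>.525)&(X<.58)&(abs(Y)<.06)&(abs(Y)>.03)&(Z>.13)&(Z<.161)]
    b=W[(X>.55)&(X<.59)&(Y>-.015)&(Y<.015)&(Z>.163)&(Z<.183)]
    bd=W[(X>.61)&(X<.66)&(abs(Y)<.1)&(Z>.18)&(Z<.2)]
    bn=W[(X>.605)&(X<.64)&(abs(Y)<.02)&(Z>.18)&(Z<.2)]
    m=[len(q),len(b),len(bd),len(bn)]; h=[np.median(a[:,2]) if len(a) else np.nan for a in (q,b,bd,bn)]
    print(f,m,"plate,block,board,near",np.round(h,5),"gap",round(h[2]-.012-h[1],5))
E
python3 - <<'E'
from h import *
show("9",("wrist",))
heights("wrist4"); heights("wrist9")
E
```

```text
11.0 [0.5385 0.0217 0.1979] 1.0004350355665146 [0.85 0.48 1.4 ] [ 0.005 -0.03   0.001]
wrist4 [5840, 2953, 31278, 5011] plate,block,board,near [0.14491 0.16693 0.18679 0.18682] gap 0.00787
wrist9 [7283, 3751, 32155, 5617] plate,block,board,near [0.1512  0.17321 0.18679 0.1868 ] gap 0.00158
```

View pics/wrist9.png

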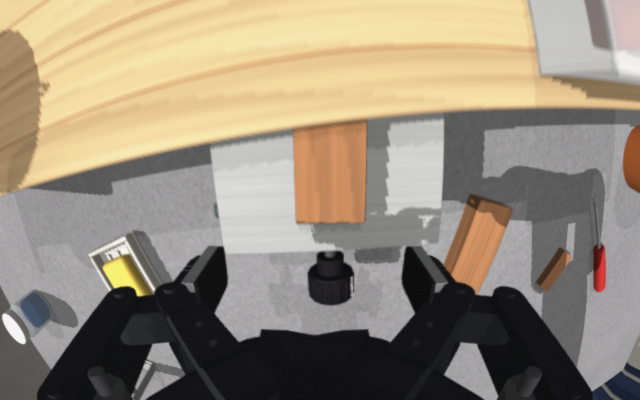

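Call:
play_rows(motion=[[-1,[-0.045,0.008,-0.015],0],[-1,[-0.085,0.012,-0.05],0],[-1,[-0.093,0.015,-0.095],0],[-1,[-0.093,0.015,-0.137],0],[-1,[-0.091,0.027,-0.137],0]])

```text
time: 11.55
tool_pos: [0.4402, 0.0488, 0.0517]
tool_rot: [-0.429, -0.556, -0.435, 0.563]
contact_force: [-1.0, -0.7, -0.6]
gripper_width: 1.002
```

Call:
play_rows(motion=[[-1,[0.001,0.008,0],0],[-1,[0.001,0.008,0],0]])

```text
time: 11.75
tool_pos: [0.4452, 0.0554, 0.0582]
tool_rot: [-0.433, -0.556, -0.433, 0.562]
contact_force: [-9.7, -10.7, -4.2]
gripper_width: 1.004
```

Call:
play_rows(motion=[[-1,[-0.002,-0.008,0],0],[-1,[-0.002,-0.008,0],0],[-1,[-0.002,-0.008,0],0],[-1,[0,0,0],0],[-1,[0,0,0],0]])

```text
time: 12.25
tool_pos: [0.448, 0.0547, 0.0595]
tool_rot: [-0.435, -0.558, -0.431, 0.56]
contact_force: [-2.8, -10.6, 2.9]
gripper_width: 0.997
```

Call:
play_rows(motion=[[-1,[0,0,-0.003],0],[-1,[0,0,-0.006],0],[-1,[0,0,-0.009],0],[-1,[0,0,-0.012],0],[-1,[0,0,-0.014],0]])

```text
time: 12.75
tool_pos: [0.4486, 0.0543, 0.0461]
tool_rot: [-0.435, -0.558, -0.431, 0.56]
contact_force: [-3.9, -11.4, 6.4]
gripper_width: 1.002
```

Call:
play_rows(motion=[[-1,[-0.001,-0.01,0],0],[-1,[-0.003,-0.02,0.045],0],[-1,[0.02,-0.025,0.08],0],[-1,[0.05,-0.03,0.12],0],[-1,[0.09,-0.035,0.155],0]])

```text
time: 13.25
tool_pos: [0.5364, 0.022, 0.2006]
tool_rot: [0.433, 0.561, 0.432, -0.558]
contact_force: [0.1, -0.5, -0.1]
gripper_width: 1.0
```

```bash
python3 - <<'E'
from h import *
show("10",("wrist",))
heights("wrist4"); heights("wrist9"); heights("wrist10")
E
```

```text
13.25 [0.5364 0.022  0.2006] 1.0004774187167242 [ 0.09 -0.46 -0.11] [0.037 0.017 0.021]
wrist4 [5840, 2953, 31278, 5011] plate,block,board,near [0.14491 0.16693 0.18679 0.18682] gap 0.00787
wrist9 [7283, 3751, 32155, 5617] plate,block,board,near [0.1512  0.17321 0.18679 0.1868 ] gap 0.00158
wrist10 [7209, 3710, 30783, 5401] plate,block,board,near [0.15236 0.17438 0.18679 0.18681] gap 0.00041
```

Call:
play_rows(motion=[[-1,[-0.045,0.008,-0.015],0],[-1,[-0.085,0.012,-0.05],0],[-1,[-0.093,0.015,-0.095],0],[-1,[-0.093,0.015,-0.13],0],[-1,[-0.093,0.015,-0.145],0]])

```text
time: 13.8
tool_pos: [0.439, 0.0375, 0.0486]
tool_rot: [-0.431, -0.558, -0.434, 0.56]
contact_force: [-0.5, -0.1, -0.3]
gripper_width: 1.002
```

Call:
play_rows(motion=[[-1,[0,0,0],0],[-1,[0.001,0.012,0],0],[-1,[0.001,0.012,0],0],[-1,[0.003,0.02,0],0],[-1,[0.003,0.02,0],0]])

```text
time: 14.3
tool_pos: [0.4449, 0.0551, 0.0531]
tool_rot: [-0.435, -0.557, -0.432, 0.56]
contact_force: [-2.4, -10.4, 1.4]
gripper_width: 0.999
```

Call:
play_rows(motion=[[-1,[0,0,-0.002],0],[-1,[0,0,-0.004],0],[-1,[0,0,-0.006],0],[-1,[0,0,-0.007],0],[-1,[0,0,-0.007],0]])

```text
time: 14.8
tool_pos: [0.4458, 0.0546, 0.0469]
tool_rot: [-0.435, -0.558, -0.431, 0.56]
contact_force: [-4.1, -9.0, 5.7]
gripper_width: 1.002
```

Call:
play_rows(motion=[[-1,[-0.001,-0.01,0],0],[-1,[-0.003,-0.02,0.045],0],[-1,[0.02,-0.025,0.08],0],[-1,[0.05,-0.03,0.12],0],[-1,[0.09,-0.035,0.155],0]])

```text
time: 15.3
tool_pos: [0.5336, 0.0219, 0.2013]
tool_rot: [0.433, 0.561, 0.432, -0.558]
contact_force: [0.1, 0.5, -0.1]
gripper_width: 1.003
```

```bash
python3 - <<'E'
from h import *
show("11",("wrist",))
heights("wrist10"); heights("wrist11")
E
```

```text
15.3 [0.5336 0.0219 0.2013] 1.002673398661294 [ 0.12  0.51 -0.07] [-0.053  0.035  0.03 ]
wrist10 [7209, 3710, 30783, 5401] plate,block,board,near [0.15236 0.17438 0.18679 0.18681] gap 0.00041
wrist11 [7268, 3740, 29664, 5324] plate,block,board,near [0.1527  0.17468 0.18678 0.18679] gap 0.00011
```

Call:
play_rows(motion=[[-1,[-0.045,0.008,-0.015],0],[-1,[-0.085,0.012,-0.05],0],[-1,[-0.09,0.015,-0.095],0],[-1,[-0.09,0.015,-0.13],0],[-1,[-0.09,0.015,-0.142],0]])

```text
time: 15.85
tool_pos: [0.4391, 0.0374, 0.0523]
tool_rot: [-0.431, -0.558, -0.434, 0.561]
contact_force: [0.0, -0.5, 0.4]
gripper_width: 1.003
```

Call:
play_rows(motion=[[-1,[0,0,0],0],[-1,[0.001,0.012,0],0],[-1,[0.001,0.012,0],0],[-1,[0.003,0.02,0],0],[-1,[0.003,0.02,0],0]])

```text
time: 16.35
tool_pos: [0.4456, 0.0551, 0.057]
tool_rot: [-0.435, -0.558, -0.431, 0.56]
contact_force: [-3.1, -10.1, 2.8]
gripper_width: 1.003
```

Call:
play_rows(motion=[[-1,[0,0,-0.002],0],[-1,[0,0,-0.004],0],[-1,[0,0,-0.006],0],[-1,[0,0,-0.008],0],[-1,[0,0,-0.008],0]])

```text
time: 16.85
tool_pos: [0.446, 0.0547, 0.0495]
tool_rot: [-0.435, -0.558, -0.431, 0.56]
contact_force: [-4.5, -10.0, 5.8]
gripper_width: 0.999
```

Call:
play_rows(motion=[[-1,[-0.001,-0.01,0],0],[-1,[-0.003,-0.02,0.045],0],[-1,[0.02,-0.025,0.08],0],[-1,[0.05,-0.03,0.12],0],[-1,[0.09,-0.035,0.155],0]])

```text
time: 17.35
tool_pos: [0.534, 0.0223, 0.2041]
tool_rot: [0.433, 0.561, 0.432, -0.558]
contact_force: [0.6, -0.6, 0.7]
gripper_width: 1.001
```

```bash
python3 - <<'E'
from h import *
show("12",("wrist",))
heights("wrist11"); heights("wrist12")
E
```

```text
17.35 [0.534  0.0223 0.2041] 1.0007010907728897 [ 0.64 -0.6   0.71] [ 0.026 -0.016 -0.035]
wrist11 [7268, 3740, 29664, 5324] plate,block,board,near [0.1527  0.17468 0.18678 0.18679] gap 0.00011
wrist12 [7142, 3655, 29318, 5176] plate,block,board,near [0.15326 0.17526 0.18724 0.18725] gap -2e-05
```

Call:
play_rows(motion=[[-1,[-0.02,0,0.03],0],[-1,[-0.02,0,0.03],0],[-1,[-0.02,0,0.03],0],[-1,[-0.02,0,0.03],0],[-1,[-0.02,0,0.03],0]])

```text
time: 17.9
tool_pos: [0.5117, 0.0223, 0.2288]
tool_rot: [-0.432, -0.559, -0.433, 0.56]
contact_force: [-0.2, 0.2, -0.4]
gripper_width: 1.001
```

```bash
python3 - <<'E'
from h import *
show("13",("wrist","side","scene"))
heights("wrist13")
p,d,W=load("wrist13","wrist")
hsv=cv2.cvtColor(p,cv2.COLOR_RGB2HSV)
m=(abs(W[...,2]-.1753)<.003)&(W[...,0]>.5)&(W[...,0]<.62)&(abs(W[...,1])<.05)&(hsv[...,1]>90)
q=W[m]; r=cv2.minAreaRect((q[:,:2]*1000).astype(np.float32)); print(r)
# front edge slope & sides
fe=[]; 
for y in np.arange(-.012,.016,.004):
    s=q[abs(q[:,1]-y)<.002]; fe.append((y,s[:,0].min()))
fe=np.array(fe); print(np.polyfit(fe[:,0],fe[:,1],1), q[:,1].min(),q[:,1].max())
xs=[(x,q[abs(q[:,0]-x)<.002][:,1].min(),q[abs(q[:,0]-x)<.002][:,1].max()) for x in np.arange(.55,.59,.008)]; print(np.round(xs,4))
b=W[(abs(W[...,2]-.1872)<.002)&(W[...,0]>.55)]
print([(round(y,2),b[abs(b[:,1]-y)<.003][:,0].min().round(4)) for y in (-.04,0,.04)])
E
```

```text
17.9 [0.5117 0.0223 0.2288] 1.0009060304270292 [-0.18  0.18 -0.4 ] [-0.006  0.01   0.018]
wrist13 [6107, 2930, 18487, 3778] plate,block,board,near [0.15325 0.17524 0.18725 0.18725] gap 1e-05
((570.5909423828125, 3.8985862731933594), (39.21284866333008, 59.55645751953125), 76.1019058227539)
[-0.03215084  0.54069405] -0.022179323711095135 0.029253245021583264
[[ 0.55   -0.0114  0.029 ]
 [ 0.558  -0.0133  0.0275]
 [ 0.566  -0.0152  0.0252]
 [ 0.574  -0.0173  0.0231]
 [ 0.582  -0.0194  0.0216]]
[(-0.04, np.float64(0.5924)), (0, np.float64(0.5976)), (0.04, np.float64(0.602))]
```

View pics/wrist13.png

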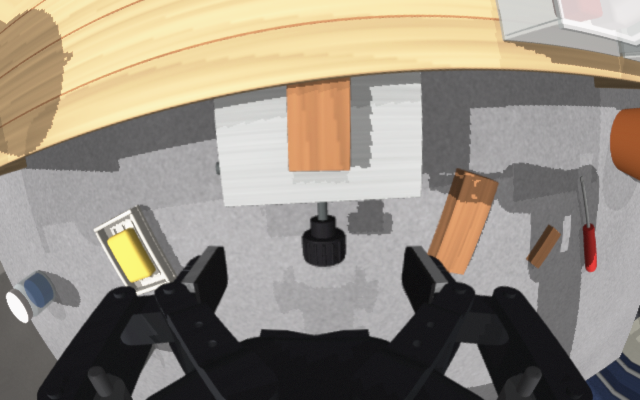

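View pics/side13.png

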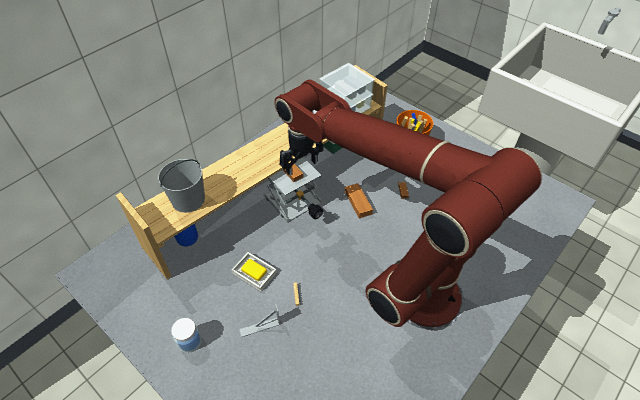

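```bash
python3 - <<'E'
from h import *
print(workorder.job_done(), state()["time"])
E
```

```text
the job is handed in; nothing more can be done
the job is handed in; nothing more can be done
```

The block is on the jack's plate, wedged lightly against the board, and I handed the job in at about 18 s of the 72 s.

**What I did**
- **Choosing the block:** three brown blocks were on the bench. I took the one measuring about 99 x 39 x 22 mm, and left the larger (about 130 x 54 x 30 mm) and smaller (about 65 x 28 x 15 mm) look-alikes alone.
- **Placing it:** I slid it in under the board and set it on the middle of the plate. Then I let go before touching the jack.
- **Winding the jack:** the moves allow no sideways tilt. I turned the knob by pressing the right-hand finger's pad against its right side and stroking downward, regripping between strokes.

**Last checks, with the gripper clear and the force reading near zero**
- **Position:** the block's centre is within about 2 mm of the plate's centre and about 8 mm in front of the board's edge. About 40 mm of it is under the board, and it is about 0.05 rad off the jack's axis.
- **Pressure:** the plate rose from 144.9 to 153.3 mm. The board stayed at 186.79 mm until contact, then rose to 187.25 mm. That 0.46 mm lift means about 3.7 N, inside the 1.5 to 14 N range. The board height was unchanged in a second picture half a second later.
- **Not tested:** I inferred the force from the board's rise and the stated stiffness of about 8 N/mm. I did not push the block to feel whether it was held.
- **Slip during winding:** one knob press turned it slightly backwards because the arm had not settled. The following strokes made up for it.
- **Other objects:** none of the other things looked moved in the last wrist and side pictures. I checked this by eye, not by measuring.

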